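# Tighten the filter holder's lock ring with the pin spanner

## Robot

A 6-joint arm with a two-finger parallel gripper is mounted at the origin on the work surface. World frame = base frame: x ahead of the robot, y to its left, z up, the work surface at z = 0. Lengths are in m, angles in rad, forces in N, time in s.
With the tool pointing down it reaches from about 0.35 to 0.775 m from the base axis. Payload 5.5 kg.
Tool frame: the origin (TCP) lies midway between the tips of the shut fingers; the grasp point (between the pads) lies grip_point_offset behind it (grip_point_offset is the distance from the TCP to the grasp point, in m); z points along the fingers, y is the direction in which the jaws open and shut (so a half turn about z gives the same grasp; the last joint's range is limited). The gripper opens to 85 mm and grips with 20 to 120 N. Pads are 22 mm wide; open, the fingers measure 114 mm over their backs; the gripper's body (76 mm by 85 mm) begins 54 mm behind the grasp point. The pads swing forward as they close: fully open they stand 13 mm farther back than shut.
Start: joints at [1.011, 0.313, 0.046, 1.304, 0, 1.431], TCP at [0.234, 0.525, 0.231] pointing down, gripper open.
Joint ranges: [-2.76, 2.76], [-0.86, 1.69], [-1.03, 1.26], [-2.2, 2.34], [-1.47, 1.5], [-3.14, 3.14]. Speed limits (rad/s): [2.57, 2.57, 3.14, 3.14, 3.14, 3.14].

## Interface

Orientations are given as a unit quaternion [w, x, y, z].
In Python, from workcell import * gives the robot as it stands.
- The arm moves only by the tool send_rows, never from a script. Its argument "series" is one flat list of numbers, 7 for each row, row after row: the shift along the tool's x, y, z in cm, then the turn, a rotation vector about the tool's x, y, z in degrees, then the opening, from 0 (shut) to 1 (fully open). A call has 1 to 10 rows; each row is the pose to reach, as a shift and turn from the pose commanded when the call began, along the tool's axes at that moment; what a row does not reach only later rows make up. A row lasts 1/12 s, in which the tool goes at most 41.7 mm and 7.16 degrees, less where a joint would pass 70% of its speed; a pose out of reach is approached as far as the arm can. A call with a gripper value outside its range is refused whole. The fingers move at their own pace and stop on an object; "newtons" is the grip in N (left out, the last holds). Time passes only in rows, so rows that repeat a pose let the fingers close. It gives the time, the measured TCP pose, the force and the opening at its end, in the units of the state.
- get_state(): the state, without advancing time (a new reading comes with each control period).
- read_camera(name): name is "scene" or "side" or "wrist"; returns the picture (384x512x3 uint8, blue, green, red); there is no depth.
- camera_info(name): a dict with "K" (3x3 intrinsics, pixels), "xyz" and "attitude" of the camera in the world. Camera axes: x right, y down, z forward; pixel columns grow to the right and rows downward; lengths in m; the calibration is good to about 2 mm. A picture is of the moment at which its call begins: read the wrist's pose just before it. camera_info takes no time and is no camera call; for the wrist camera it gives the pose at the moment of the call.
- hand_in(): hands the job in, once; it reports no verdict.
Trained networks look in the newest picture that a camera, given by its name, has taken for a name from the list of things; names that differ only in an ending like _2 or _b are one class to them, and where a whole thing is asked for, a point or a joint stands for the part that bears it (a point fixed in the world has none). Each returns a list of dicts, best first, with "p" (0 to 1); they miss things now and then, are a little off and sometimes report something else, mostly with a low value. They report only what shows in the picture. A call takes as long as a camera call.
- silhouettes(camera, label): "pixels" (384x512 bool, what is visible of it) and "box" ([left, top, width, height] in pixels, round what is visible of it).
The state is a dict: "clock": time; "joint_pos": joint angles; "qvel": joint speeds; "tau": joint torques, N m; "tcp_pos": TCP position; "orientation": TCP orientation; "wrist_force": force on the tool from outside, world axes, zero at the start; "ft_torque": the same for the moment, N m; "finger_gap": finger opening in m.
Only numpy, scipy, OpenCV 4.12 (cv2) and the standard library are available. Lean on these libraries where they do the work, as an engineer would, in place of code of your own. Each camera call takes 0.05 s, during which the arm holds its last target. There are 200 camera calls.

## Task

Tighten the lock ring of the steel filter holder with the red-handled pin spanner: feel both prongs down into the ring's two holes, then turn the ring clockwise (seen from above) until it comes home against its stop. Then lift the spanner out and stand it back in its green rest, prongs down in the slot, and leave everything else on the bench where it is.

Things in the scene. Friction and masses are not known exactly. Their poses are not given: they have to be found in the camera images.
- ring_face (a point): Centre of the lock ring's flat upper face, on its vertical axis, 102 mm above the bench; fixed. z up. The ring is aluminium, 84 mm across, knurled, with a rim 1.5 mm proud of the face outside 75 mm diameter. Two blind round holes in the face, 10 mm in diameter, 9 mm deep, lie opposite one another, 26 mm from the axis (52 mm apart). For their angle see filter_holder.
- filter_holder: Steel cylinder 96 mm across on a 130 mm square foot bolted to the bench; origin on its axis at bench level. x axis: where the brass outlet points. It gives the holes only roughly: the line through both holes is at this x axis's yaw, minus the joint value lock_ring, plus an unknown -0.4 to +0.4 rad, new every run, to be seen or felt for (prongs on the face between holes do not sink).
- lock_ring (a joint): Turn of the lock ring in rad, 0 loosest, 1.2 home against its hard stop; it grows as the ring turns clockwise seen from above. Starts between 0.1 and 0.5. Stiff thread: about 0.22 N m to turn, and it stays where it is left.
- spanner_grip (a point): Centre of the spanner's red upright handle, 28 (x) by 18 (y) by 60 mm high: gripped across y. z up; the prongs stand in line along x. Below is a dark steel crossbar 70 (x) by 22 by 12 mm, its underside 42 mm below this point. This point is 56 mm above the ring face with the prongs resting on it, 47 mm with them at the bottom of its holes. A half turn makes no difference.
- spanner_tip (a point): Midpoint between the ends of the two prongs, 56 mm below the handle's centre; same axes. The prongs are round steel, 6 mm in diameter, reach 14 mm below the crossbar, at x = -26 and +26 mm.
- spanner: The whole pin spanner, about 0.25 kg; its origin is that same midpoint between the prong ends.
- rest_top (a point): Centre of the top of the spanner's green rest, 30 mm above the bench; fixed. A block 110 (x) by 50 mm on a 130 by 70 mm foot, with one slot in its top along x: 73 mm long, 15 mm wide, 20 mm deep. The spanner stands with its crossbar on the block's top across the slot and both prongs hanging in the slot; its handle's centre is then 42 mm above this point.
- dish: Flat round dish of filter membranes, 90 mm across, 14 mm high, loose; origin under its centre. Leave alone.
- timer: Grey lab timer 62 x 70 x 22 mm, loose; origin under its centre. Leave alone.
- marker: White and blue marker pen, 110 mm long (x), 13 mm thick, loose; origin under its centre. Leave alone.
- bottle: Glass bottle 64 mm across, 160 mm high, loose; origin under its centre. Leave alone.
- beaker: Glass beaker 72 mm across, 90 mm high, loose; origin under its centre. Leave alone.
- tip_box: Pipette tip box with a green lid, 122 (x) x 87 x 63 mm high, loose; origin under its centre. Leave alone.

How it is judged:
By the outcome, as a careful person would: the job done as asked, in the order asked, and still so for the second after the job is handed in, with the robot touching nothing.
It also fails if it takes over 64 s, if anything falls off the work surface, if the arm or the gripper's body presses on something with over 40 N, if the wrist force passes 120 N, or if a joint passes its speed limit or range.

## Working session

There is one attempt and no reset: what is moved stays moved. The work goes in short steps, Python scripts to look and compute and a tool call to move; the robot and the scene stay as the last step left them, time stands still between calls to the robot, and variables do not carry over. Pictures are saved under pics/ and viewed, about 8 in all and at most 12, crops included, and the job is handed in when it is done.

Besides the shell and the picture viewer there is one more tool, called after "Request:" as name(argument=value, ...) on one line, values as JSON. send_rows: Moves the arm, as the interface text tells. Its arguments: {"type":"object","properties":{"series":{"type":"array"},"newtons":{"type":"number"}},"required":["series"]}

```bash
mkdir -p pics; ls; python3 - <<'E'
from workcell import *
import cv2,numpy as np
s=get_state();print(s)
a=[]
for c in("scene","side","wrist"):
    i=camera_info(c);print(c,i)
    im=read_camera(c);cv2.imwrite(f"pics/{c}0.png",im);a.append(im)
    for l in("spanner","rest_top","filter_holder","ring_face","spanner_grip","lock_ring"):
        try:
            for d in silhouettes(c,l)[:2]:
                ys,xs=np.nonzero(d["pixels"]);print(c,l,round(d["p"],2),d["box"],xs.mean().round(1),ys.mean().round(1))
        except Exception as e: print(c,l,e)
cv2.imwrite("pics/all0.png",cv2.resize(np.hstack(a[:2]),(800,300)))
E
```

```text
pics
{'clock': 0.0, 'joint_pos': array([ 1.01136832e+00,  3.14007420e-01,  4.49625906e-02,  1.30364772e+00,
       -2.12183507e-06,  1.43119388e+00]), 'qvel': array([-2.07622633e-03,  1.01832280e-03,  5.78056835e-04, -7.27309050e-04,
       -5.83320593e-05,  9.47285722e-04]), 'tau': array([-2.44897034e-03, -4.80629325e+01,  2.98530418e+01,  1.94273813e-02,
       -3.30918247e-04,  2.25107152e-05]), 'tcp_pos': array([0.23409194, 0.52460009, 0.23039822]), 'orientation': array([-3.23676321e-04,  2.08374501e-01,  9.78048653e-01, -8.91149586e-04]), 'wrist_force': array([-0.86603019, -0.28795418,  1.00723174]), 'ft_torque': array([0.0233772 , 0.0048914 , 0.01354388]), 'finger_gap': 0.08519391167154637}
scene {'K': array([[376.20103428,   0.        , 250.81056498],
       [  0.        , 376.20103428, 188.85741761],
       [  0.        ,   0.        ,   1.        ]]), 'xyz': array([ 0.94972078, -0.51017648,  0.86155656]), 'attitude': array([-0.31817265,  0.89035019,  0.30951486, -0.10120897])}
scene spanner 0.95 [153.8, 209.5, 28.8, 23.3] 166.5 223.1
scene spanner 0.54 [311.9, 163.5, 51.4, 4
[... 682 characters left out ...]
.40630717,  0.84348641, -0.31213209,  0.1613032 ])}
side spanner 0.77 [271.3, 258.1, 23.8, 35.4] 284.5 274.6
side rest_top 0.79 [256.8, 267.4, 52.0, 43.6] 282.1 292.6
side filter_holder 0.8 [194.6, 176.4, 45.2, 37.7] 216.1 198.6
side filter_holder 0.25 [152.4, 120.1, 23.5, 49.9] 161.4 147.5
side spanner_grip 0.93 [274.4, 256.3, 22.8, 38.4] 284.1 274.2
side lock_ring 0.78 [202.8, 164.1, 24.7, 24.4] 214.8 174.6
wrist {'K': array([[274.37099145,   0.        , 257.45887936],
       [  0.        , 274.37099145, 189.55078016],
       [  0.        ,   0.        ,   1.        ]]), 'xyz': array([0.1668397 , 0.55616954, 0.37361416]), 'attitude': array([0.12440872, 0.82962128, 0.53829141, 0.08058142])}
```

```bash
python3 - <<'E'
import cv2,numpy as np
a=cv2.imread("pics/scene0.png");b=cv2.imread("pics/side0.png")
r=lambda i,f:cv2.resize(i,None,fx=f,fy=f,interpolation=cv2.INTER_CUBIC)
top=np.hstack([cv2.resize(a,(400,300)),cv2.resize(b,(400,300))])
bot=np.hstack([r(a[120:270,130:330],2),r(b[150:300,170:370],2)])
cv2.imwrite("pics/c1.png",np.vstack([top,bot]))
E
```

```text
(no output)
```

View pics/c1.png

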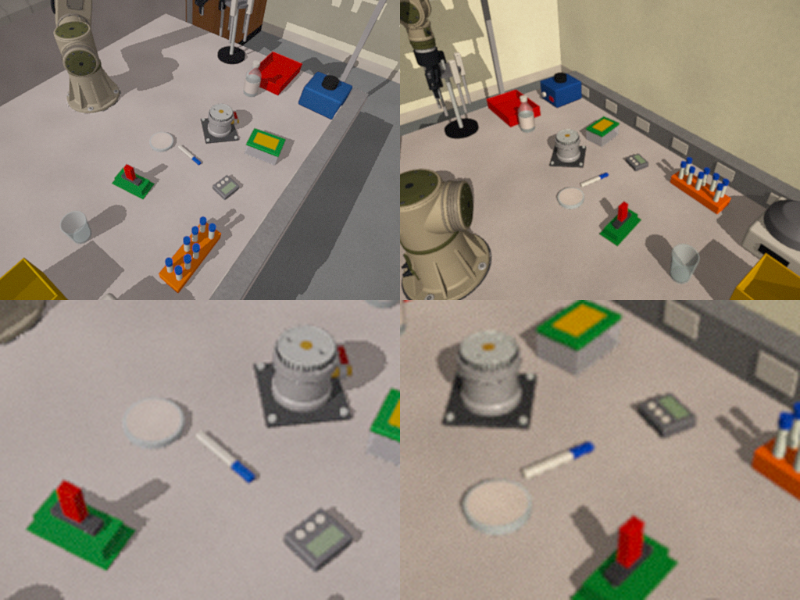

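```bash
cat >h.py <<'E'
from workcell import *
import cv2,numpy as np
from scipy.spatial.transform import Rotation as R
from scipy.optimize import minimize,least_squares
def rot(q): return R.from_quat(np.roll(q,-1)).as_matrix()
def ray(i,u,v): 
    d=rot(i["attitude"])@np.linalg.inv(i["K"])@np.array([u,v,1.]);return d/np.linalg.norm(d)
def proj(i,P):
    p=(np.atleast_2d(P)-i["xyz"])@rot(i["attitude"])@i["K"].T;return p[:,:2]/p[:,2:]
def plane(i,u,v,z): d=ray(i,u,v);return i["xyz"]+d*(z-i["xyz"][2])/d[2]
def tri(obs):
    A=0;b=0
    for i,u,v in obs:
        d=ray(i,u,v);M=np.eye(3)-np.outer(d,d);A=A+M;b=b+M@i["xyz"]
    return np.linalg.solve(A,b)
def tool():
    s=get_state();return s["tcp_pos"],rot(s["orientation"])
def cen(m):
    ys,xs=np.nonzero(m);return xs.mean(),ys.mean()
def snap(c,n):
    i=camera_info(c);im=read_camera(c);cv2.imwrite(f"pics/{n}.png",im);return i,im
E
python3 - <<'E'
from h import *
S,D=camera_info("scene"),camera_info("side")
print(grip_point_offset if 'grip_point_offset' in globals() else None)
print("grip",tri([(S,166.6,224),(D,284.1,274.2)]))
print("ring",tri([(S,282.2,144.5),(D,214.8,174.6)]),plane(S,282.2,142,.102),plane(D,214.8,173,.102))
for c,i,lo in(("scene",S,(140,200,205,265)),("side",D,(250,250,315,320))):
    im=cv2.imread(f"pics/{c}0.png").astype(int);b,g,r=im[...,0],im[...,1],im[...,2]
    red=(r>2*g)&(r>100);gr=(g>1.6*r)&(g>50)
    x0,y0,x1,y1=lo;M=np.zeros(red.shape,bool);M[y0:y1,x0:x1]=1
    print(c,"red",cen(red&M),(red&M).sum(),"green",(gr&M).sum())
    ys,xs=np.nonzero(gr&M);P=np.array([plane(i,u,v,.012)[:2] for u,v in zip(xs,ys)])
    (cx,cy),(w,h),a=cv2.minAreaRect((P*1000).astype(np.float32));print("rect mm",cx,cy,w,h,a)
    for l in("dish","marker","bottle","timer","tip_box"):
        read_camera
T=tool();print(T)
E
```

```text
0.0187
grip [ 0.46247619 -0.21271239  0.05696317]
ring [0.54706323 0.17424247 0.09622427] [0.54442275 0.17691202 0.102     ] [0.54747606 0.17480477 0.102     ]
scene red (np.float64(165.5), np.float64(220.56603773584905)) 212 green 829
rect mm 463.7319030761719 -213.42898559570312 131.6610107421875 70.12311553955078 10.42270565032959
side red (np.float64(284.7518796992481), np.float64(270.56390977443607)) 266 green 959
rect mm 459.6751708984375 -214.9025115966797 138.030029296875 71.22569274902344 10.209895133972168
(array([0.23435687, 0.52510575, 0.2313172 ]), array([[-9.13186646e-01,  4.07541593e-01,  1.59773199e-05],
       [ 4.07541593e-01,  9.13186644e-01,  5.33246523e-05],
       [ 7.14173859e-06,  5.52067827e-05, -9.99999998e-01]]))
```

```bash
cat >>h.py <<'E'
def plan(xyz,yaw):
    """yaw = world yaw (deg) of tool x, tool pointing down; prints shift cm and turn deg in tool axes"""
    p,A=tool();y=np.radians(yaw);c,s=np.cos(y),np.sin(y)
    B=np.array([[c,s,0],[s,-c,0],[0,0,-1.]])
    print("shift cm",(A.T@(np.array(xyz)-p)*100).round(2),"turn",np.degrees(R.from_matrix(A.T@B).as_rotvec()).round(2), "tcp",p.round(4))
E
python3 - <<'E'
from h import *
S=camera_info("scene");W=camera_info("wrist");p,A=tool()
print("bottle",plane(S,324,120,0))
C=A.T@rot(W["attitude"]);o=A.T@(W["xyz"]-p)
print("cam in tool",o,"axes",C.round(3))
# view: want ring center on optical axis; camera at tcp height .23
for z,t,yaw in((.24,[.546,.176,.102],197),):
    y=np.radians(yaw);c,s=np.cos(y),np.sin(y);B=np.array([[c,s,0],[s,-c,0],[0,0,-1.]])
    d=B@C[:,2];off=B@o; cz=z+off[2]; q=np.array(t)-d*(t[2]-cz)/d[2]-off
    print(d,q);plan([q[0],q[1],z],yaw)
E
```

```text
bottle [0.54029858 0.45074436 0.        ]
cam in tool [ 0.07431631  0.00085865 -0.14227181] axes [[ 0.    -0.956 -0.293]
 [ 1.     0.    -0.   ]
 [ 0.    -0.293  0.956]]
[ 0.2804563   0.08542419 -0.95605804] [0.53510332 0.17186445 0.24      ]
shift cm [-41.86 -20.    -0.87] turn [  0.     0.   -41.05] tcp [0.2344 0.5251 0.2313]
```

Request:
send_rows(series=[-42,-20,-1,0,0,-41,1,-42,-20,-1,0,0,-41,1,-42,-20,-1,0,0,-41,1,-42,-20,-1,0,0,-41,1,-42,-20,-1,0,0,-41,1,-42,-20,-1,0,0,-41,1,-42,-20,-1,0,0,-41,1,-42,-20,-1,0,0,-41,1,-42,-20,-1,0,0,-41,1,-42,-20,-1,0,0,-41,1])

```text
clock: 1.88
tcp_pos: [0.4909, 0.2243, 0.2401]
orientation: [0.0, -0.147, 0.989, 0.0]
wrist_force: [0.6, 1.2, -1.0]
finger_gap: 0.0859
```

Request:
send_rows(series=[0,0,0,0,0,0,1,0,0,0,0,0,0,1,0,0,0,0,0,0,1])

```text
clock: 2.13
tcp_pos: [0.4897, 0.2259, 0.2396]
orientation: [-0.0, -0.147, 0.989, 0.0]
wrist_force: [0.2, -0.1, -0.0]
finger_gap: 0.0854
```

```bash
python3 - <<'E'
from h import *
i,im=snap("wrist","w1")
for l in("lock_ring","filter_holder"):
    for d in silhouettes("wrist",l)[:2]: print(l,d["p"],d["box"],cen(d["pixels"]))
print(proj(i,[.546,.176,.102]))
u,v=proj(i,[.546,.176,.102])[0].astype(int)
x0=np.clip(u-100,0,312);y0=np.clip(v-75,0,234);print(x0,y0)
cv2.imwrite("pics/w1c.png",cv2.resize(im[y0:y0+150,x0:x0+200],(800,600),interpolation=cv2.INTER_CUBIC))
E
```

```text
lock_ring 0.61 [164.9, 177.6, 77.3, 73.1] (np.float64(201.65218345402678), np.float64(211.39806890498136))
filter_holder 0.87 [152.5, 126.1, 121.3, 123.1] (np.float64(222.0330168321105), np.float64(175.11005610703495))
filter_holder 0.24 [75.5, 106.3, 36.7, 78.7] (np.float64(92.35873983739837), np.float64(144.14837398373984))
[[198.71967088 213.61837484]]
98 138
```

View pics/w1c.png

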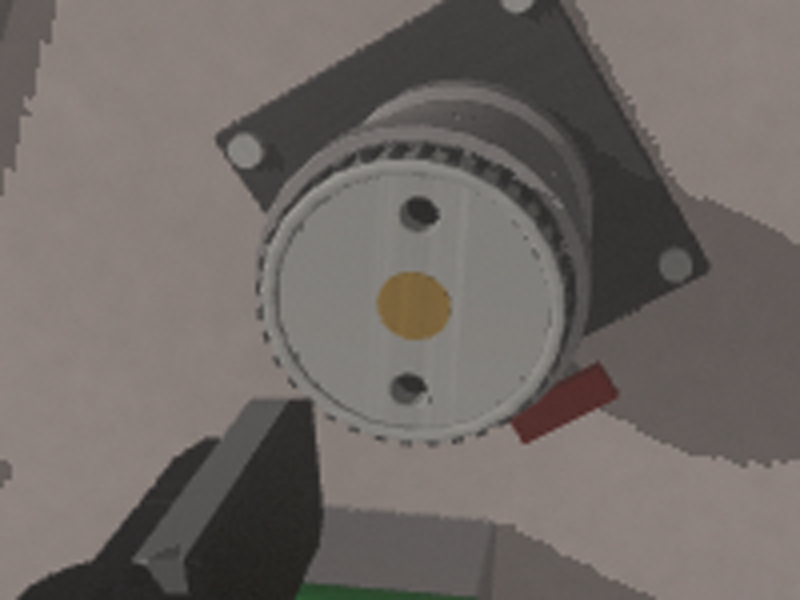

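```bash
python3 - <<'E'
from h import *
i=camera_info("wrist")
f=lambda u,v:plane(i,98+(u+.5)/4-.5,138+(v+.5)/4-.5,.102)
a,b,c=f(419,213),f(409,388),f(414,305)
print(a,b,c,(a+b)/2,np.linalg.norm(a-b),np.degrees(np.arctan2(*(a-b)[1::-1])))
# rim ellipse (75 mm dia, z .1035): extremes left/right/top/bottom
plan([.4518,-.2145,.24],190.3)
E
```

```text
[0.51895954 0.17507563 0.102     ] [0.56991951 0.18461626 0.102     ] [0.54509145 0.18003931 0.102     ] [0.54443953 0.17984594 0.102     ] 0.05184537127803155 -169.39595246811416
shift cm [ 1.651e+01 -4.113e+01 -2.000e-02] turn [ 0.01 -0.01  6.77] tcp [0.489  0.2271 0.2398]
```

Request:
send_rows(series=[16.5,-41,0,0,0,6.8,1,16.5,-41,0,0,0,6.8,1,16.5,-41,0,0,0,6.8,1,16.5,-41,0,0,0,6.8,1,16.5,-41,0,0,0,6.8,1,16.5,-41,0,0,0,6.8,1,16.5,-41,0,0,0,6.8,1,16.5,-41,0,0,0,6.8,1,16.5,-41,0,0,0,6.8,1,16.5,-41,0,0,0,6.8,1])

```text
clock: 3.12
tcp_pos: [0.4535, -0.1895, 0.2402]
orientation: [0.0, -0.09, 0.996, -0.0]
wrist_force: [0.7, -0.5, 0.4]
finger_gap: 0.0852
```

Request:
send_rows(series=[0,0,0,0,0,0,1,0,0,0,0,0,0,1])

```text
clock: 3.28
tcp_pos: [0.4536, -0.19, 0.2396]
orientation: [0.0, -0.087, 0.996, 0.0]
wrist_force: [0.5, -0.0, -0.1]
finger_gap: 0.0854
```

```bash
python3 - <<'E'
from h import *
i,im=snap("wrist","w2");p,A=tool();print(p,np.degrees(np.arctan2(A[1,0],A[0,0])))
for l in("spanner_grip","rest_top"):
    for d in silhouettes("wrist",l)[:1]: print(l,d["p"],d["box"],cen(d["pixels"]))
u,v=proj(i,[.462,-.214,.06])[0].astype(int)
x0=np.clip(u-100,0,312);y0=np.clip(v-75,0,234);print(x0,y0)
cv2.imwrite("pics/w2c.png",cv2.resize(im[y0:y0+150,x0:x0+200],(800,600),interpolation=cv2.INTER_CUBIC))
E
```

```text
[ 0.45367168 -0.18853221  0.23966135] -169.86980738128491
spanner_grip 0.7 [227.1, 141.8, 20.3, 54.7] (np.float64(237.9239024390244), np.float64(169.83512195121952))
rest_top 0.78 [215.4, 113.5, 55.7, 93.8] (np.float64(242.52413401476434), np.float64(157.54770017035776))
136 98
```

View pics/w2c.png

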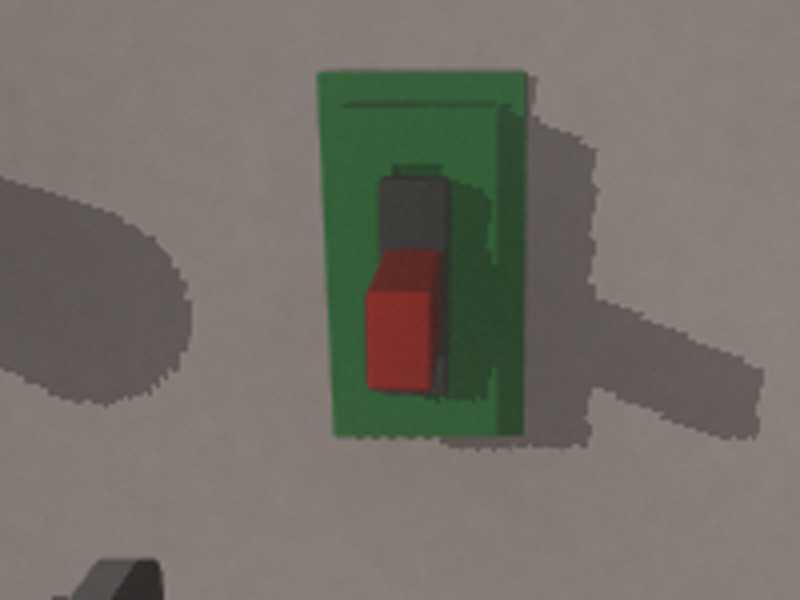

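```bash
python3 - <<'E'
from h import *
i=camera_info("wrist")
f=lambda u,v,z:plane(i,136+(u+.5)/4-.5,98+(v+.5)/4-.5,z)[:2]
P=np.array([f(368,291,.102),f(432,291,.102),f(430,389,.102),f(367,389,.102)])
c=P.mean(0);e=(P[0]+P[1]-P[2]-P[3])/2;w=(P[1]+P[2]-P[0]-P[3])/2
print("handle",c,np.linalg.norm(e),np.linalg.norm(w),np.degrees(np.arctan2(e[1],e[0])),np.degrees(np.arctan2(w[1],w[0])))
Q=np.array([f(317,71,.0),f(526,71,.0),f(523,437,.0),f(335,437,.0)]);Q2=np.array([f(317,71,.01),f(526,71,.01),f(523,437,.01),f(335,437,.01)])
print("foot",Q.mean(0),Q2.mean(0),np.degrees(np.arctan2(*(Q[0]-Q[3])[::-1])),np.degrees(np.arctan2(*(Q[1]-Q[2])[::-1])),np.linalg.norm(Q[0]-Q[3]),np.linalg.norm(Q[0]-Q[1]))
a=[f(380,178,.042),f(448,178,.042)];print("bar edge",a, np.degrees(np.arctan2(*(a[1]-a[0])[::-1])))
plan([c[0],c[1],.16],190.2)
E
```

```text
handle [ 0.46224771 -0.20903576] 0.026958746613416136 0.01681647019570896 -171.90319744831416 100.28067641689638
foot [ 0.4620077  -0.20757185] [ 0.45988889 -0.20737842] -169.39980723168168 -169.60725192306535 0.13123751588843086 0.0702682522579183
bar edge [array([ 0.42935336, -0.22483643]), array([ 0.42561729, -0.20424656])] 100.28451765936836
shift cm [-0.44 -2.29  7.98] turn [ 0.04 -0.    0.08] tcp [ 0.4539 -0.1873  0.2398]
```

Request:
send_rows(series=[-0.4,-2.3,5,0,0,0.1,1,-0.4,-2.3,8,0,0,0.1,1,-0.4,-2.3,12,0,0,0.1,1,-0.4,-2.3,15,0,0,0.1,1,-0.4,-2.3,18.2,0,0,0.1,1,-0.4,-2.3,18.2,0,0,0.1,1,-0.4,-2.3,18.2,0,0,0.1,1])

```text
clock: 4.02
tcp_pos: [0.4608, -0.2083, 0.0569]
orientation: [-0.002, -0.089, 0.996, 0.001]
wrist_force: [-0.2, -0.3, 0.7]
finger_gap: 0.0852
```

```bash
python3 - <<'E'
from h import *
i,im=snap("wrist","w3");p,A=tool();print(p,np.degrees(np.arctan2(A[1,0],A[0,0])))
u,v=proj(i,[.462,-.21,.102])[0];print(u,v, proj(i,np.array([.462,-.21,.102])+.014*A[:,0]+.009*np.array([[1],[-1]])*A[:,1]))
cv2.imwrite("pics/w3c.png",im)
E
```

```text
[ 0.46233148 -0.20964753  0.05865872] -169.80692942800124
252.39691105372225 292.2500621481237 [[274.5313669  262.79227145]
 [229.91686032 262.83638378]]
```

View pics/w3c.png

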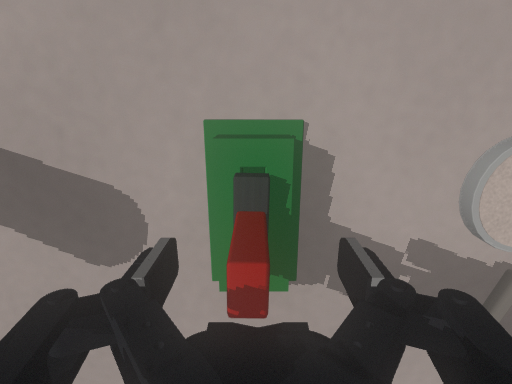

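Request:
send_rows(series=[0,-0.2,0,0,0,0,1,0,-0.2,0,0,0,0,0.3,0,-0.2,0,0,0,0,0,0,-0.2,0,0,0,0,0,0,-0.2,0,0,0,0,0,0,-0.2,0,0,0,0,0,0,-0.2,0,0,0,0,0,0,-0.2,0,0,0,0,0], newtons=80)

```text
clock: 4.73
tcp_pos: [0.4623, -0.2131, 0.0581]
orientation: [0.0, -0.088, 0.996, -0.0]
wrist_force: [-0.1, 0.2, 3.5]
finger_gap: 0.0177
```

Request:
send_rows(series=[0,0,0,0,0,0,0,0,0,0,0,0,0,0])

```text
clock: 4.9
tcp_pos: [0.4623, -0.2131, 0.0581]
orientation: [0.0, -0.088, 0.996, -0.0]
wrist_force: [-0.1, 0.8, 5.4]
finger_gap: 0.017
```

```bash
python3 - <<'E'
from h import *
s=get_state();print(s);p,A=tool();print(p,np.degrees(np.arctan2(A[1,0],A[0,0])))
E
```

```text
{'clock': 4.9, 'joint_pos': array([-5.89813327e-01,  3.09611619e-01, -4.10481053e-01,  8.50167576e-01,
       -4.38116832e-05, -7.65049735e-01]), 'qvel': array([ 0.0012514 ,  0.00027498,  0.00068973, -0.00224177,  0.00040116,
       -0.00134946]), 'tau': array([ 7.52894813e-02, -4.06420791e+01,  2.39500451e+01, -3.73121621e-01,
        1.15015791e-01, -3.23311833e-03]), 'tcp_pos': array([ 0.46227385, -0.21314453,  0.05809686]), 'orientation': array([ 1.95121381e-04, -8.75061310e-02,  9.96163945e-01, -1.85073730e-04]), 'wrist_force': array([-0.09423109,  0.81987035,  5.43886465]), 'ft_torque': array([-0.01344089,  0.14255122,  0.02015905]), 'finger_gap': 0.0170489150582617}
[ 0.46227385 -0.21314453  0.05809686] -169.95968999934414
```

Request:
send_rows(series=[0,0,-2,0,0,0,0,0,0,-5,0,0,0,0,0,0,-8,0,0,0,0,0,0,-11,0,0,0,0,0,0,-14,0,0,0,0,0,0,-14,0,0,0,0,0,0,-14,0,0,0,0])

```text
clock: 5.48
tcp_pos: [0.463, -0.2135, 0.1989]
orientation: [0.001, -0.088, 0.996, -0.001]
wrist_force: [0.5, -0.0, -3.2]
finger_gap: 0.0171
```

```bash
python3 - <<'E'
from h import *
i,im=snap("wrist","w4");p,A=tool();s=get_state();print(s["wrist_force"],s["finger_gap"])
c=p+A@[0,0,.0139-.060+.0161]  # handle top guess
top=p+A@np.array([0,0,-.0439])
print("top edge pred",proj(i,[top+A@np.array([.014,y,0]) for y in(.009,-.009)]), "bar end pred",proj(i,[p+A@np.array([.035,y,.0161]) for y in(.011,-.011)]))
cv2.imwrite("pics/w4c.png",cv2.resize(im[90:330,150:350],(800*5//6,800),interpolation=cv2.INTER_CUBIC)[:600])
plan([.545,.179,.2],190.6)
E
```

```text
[ 0.41480398 -0.3486072  -3.20901616] 0.017062528294805777
top edge pred [[279.97857992 255.98037516]
 [236.2370121  255.92088113]] bar end pred [[276.5466208  172.08311268]
 [239.74825241 172.05803412]]
shift cm [-15.01  37.14  -0.27] turn [ 0.01 -0.   -0.56] tcp [ 0.462  -0.2129  0.1972]
```

View pics/w4c.png

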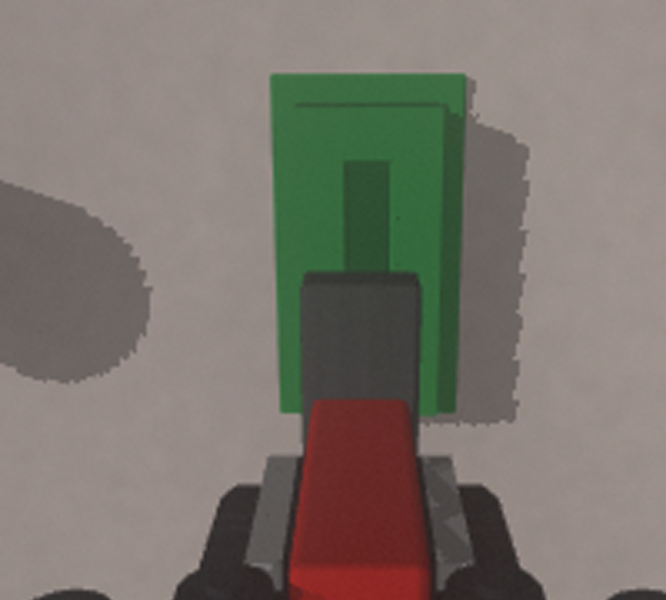

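```bash
python3 - <<'E'
from h import *
i=camera_info("wrist");p,A=tool();print(p)
f=lambda u,v,z:plane(i,150+(u+.5)/3.333-.5,90+(v+.5)/3.333-.5,z)[:2]
a,b=f(345,161,.03),f(389,161,.03);print(a,b,np.linalg.norm(a-b));m=(a+b)/2
print("rest centre",m-.0365*A[:2,0])
t,q=f(271,73,.0),f(466,73,0);r,w=f(281,412,0),f(456,412,0)
print("foot",(t+q+r+w)/4,np.linalg.norm(t-q),np.linalg.norm(r-w), np.linalg.norm(t-r))
E
```

```text
[ 0.46199959 -0.21287551  0.19721736]
[ 0.4240003  -0.22400123] [ 0.42143058 -0.20950246] 0.014724739163356794
rest centre [ 0.45865595 -0.21038552]
foot [ 0.45929196 -0.20935044] 0.06964263743553627 0.06978898845372446 0.13006362998450646
```

Request:
send_rows(series=[-15,37,-0.2,0,0,-0.5,0,-15,37,-0.2,0,0,-0.5,0,-15,37,-0.2,0,0,-0.5,0,-15,37,-0.2,0,0,-0.5,0,-15,37,-0.2,0,0,-0.5,0,-15,37,-0.2,0,0,-0.5,0,-15,37,-0.2,0,0,-0.5,0,-15,37,-0.2,0,0,-0.5,0,-15,37,-0.2,0,0,-0.5,0,-15,37,-0.2,0,0,-0.5,0])

```text
clock: 6.37
tcp_pos: [0.5441, 0.1814, 0.1969]
orientation: [-0.002, -0.093, 0.996, 0.001]
wrist_force: [1.2, -0.8, -1.9]
finger_gap: 0.0171
```

Request:
send_rows(series=[0,0,0,0,0,0,0,0,0,0,0,0,0,0,0,0,0,0,0,0,0,0,0,0,0,0,0,0,0,0,0,0,0,0,0])

```text
clock: 6.78
tcp_pos: [0.5449, 0.1762, 0.1992]
orientation: [-0.001, -0.091, 0.996, -0.0]
wrist_force: [0.4, 0.0, -2.6]
finger_gap: 0.0169
```

```bash
python3 - <<'E'
from h import *
plan([.545,.179,.2],190.6)
E
```

```text
shift cm [-0.06  0.27 -0.08] turn [-0.   -0.07 -0.16] tcp [0.5449 0.1762 0.1992]
```

```bash
python3 - <<'E'
from h import *
i,im=snap("wrist","w5");np.savez("w5.npz",**i);p,A=tool();print(p,np.degrees(np.arctan2(A[1,0],A[0,0])))
u,v=proj(i,p+A@np.array([.03,0,.097]))[0].astype(int)
x0=u-90;y0=v-90;print(x0,y0, proj(i,[p+A@np.array([.026,0,.097])]))
cv2.imwrite("pics/w5c.png",cv2.resize(im[y0:y0+120,x0:x0+160],(800,600),interpolation=cv2.INTER_CUBIC))
E
```

```text
[0.5450442  0.17623874 0.19950176] -169.56480204025988
167 67 [[257.05009158 162.4485563 ]]
```

View pics/w5c.png

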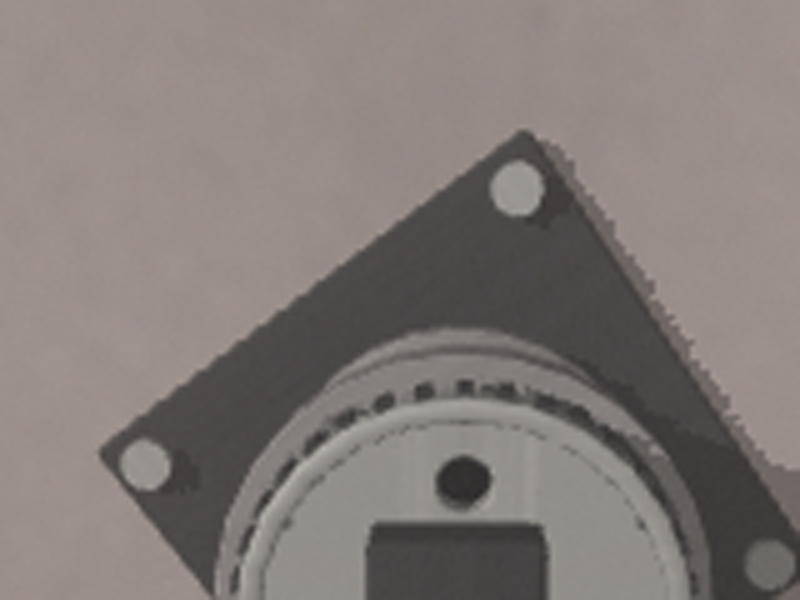

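Request:
send_rows(series=[-0.05,0.22,1,0,0,-0.4,0,-0.05,0.22,2,0,0,-0.4,0,-0.05,0.22,3,0,0,-0.4,0,-0.05,0.22,4,0,0,-0.4,0,-0.05,0.22,4.8,0,0,-0.4,0,-0.05,0.22,4.9,0,0,-0.4,0,-0.05,0.22,4.9,0,0,-0.4,0,-0.05,0.22,4.9,0,0,-0.4,0])

```text
clock: 7.5
tcp_pos: [0.5455, 0.1799, 0.1508]
orientation: [0.0, -0.095, 0.995, 0.0]
wrist_force: [-0.6, -1.0, -1.3]
finger_gap: 0.0173
```

Request:
send_rows(series=[0,0,0.2,0,0,0,0,0,0,0.4,0,0,0,0,0,0,0.6,0,0,0,0,0,0,0.8,0,0,0,0,0,0,0.8,0,0,0,0])

```text
clock: 7.92
tcp_pos: [0.5452, 0.1797, 0.1424]
orientation: [-0.0, -0.095, 0.995, -0.0]
wrist_force: [-0.0, -0.5, -3.1]
finger_gap: 0.0169
```

Request:
send_rows(series=[0,0,0.1,0,0,0,0,0,0,0.2,0,0,0,0,0,0,0.3,0,0,0,0,0,0,0.3,0,0,0,0])

```text
clock: 8.25
tcp_pos: [0.5454, 0.1797, 0.1396]
orientation: [0.0, -0.095, 0.995, -0.0]
wrist_force: [-0.7, 0.1, -1.7]
finger_gap: 0.0171
```

```bash
python3 - <<'E'
from h import *
s=get_state();print(s["wrist_force"],s["ft_torque"]);plan([.545,.179,.135],190.6)
E
```

```text
[-0.70625888  0.10006338 -1.74848572] [-0.12416539 -0.10462043 -0.0505671 ]
shift cm [ 0.05 -0.06  0.46] turn [-0.01 -0.    0.34] tcp [0.5454 0.1797 0.1396]
```

Request:
send_rows(series=[0,0,0.15,0,0,0,0,0,0,0.3,0,0,0,0,0,0,0.35,0,0,0,0,0,0,0.35,0,0,0,0])

```text
clock: 8.58
tcp_pos: [0.5453, 0.1797, 0.136]
orientation: [-0.0, -0.095, 0.995, -0.0]
wrist_force: [0.3, -1.9, -2.2]
finger_gap: 0.0171
```

```bash
python3 - <<'E'
from h import *
s=get_state();print(s["wrist_force"],s["ft_torque"]);plan([.545,.179,.135],190.6)
E
```

```text
[ 0.34294352 -1.88579579 -2.16797805] [-0.21572891 -0.03321572 -0.01174706]
shift cm [ 0.04 -0.06  0.1 ] turn [-0.   -0.01  0.34] tcp [0.5453 0.1797 0.136 ]
```

Request:
send_rows(series=[0,0,0,0,0,3,0,0,0,0,0,0,7,0,0,0,0,0,0,11,0,0,0,0,0,0,15,0,0,0,0,0,0,15,0], newtons=110)

```text
clock: 9.0
tcp_pos: [0.5453, 0.1783, 0.1361]
orientation: [-0.0, 0.037, 0.999, -0.002]
wrist_force: [0.4, -5.0, -2.3]
finger_gap: 0.0168
```

```bash
python3 - <<'E'
from h import *
s=get_state();print(s["wrist_force"],s["ft_torque"]);plan([.545,.179,.135],190.6)
E
```

```text
[ 0.3597443  -5.03231624 -2.31344148] [-1.22891727 -0.00276511  0.13707359]
shift cm [0.04 0.07 0.11] turn [ -0.18  -0.02 -14.86] tcp [0.5453 0.1783 0.1361]
```

Request:
send_rows(series=[0,-0.06,0,0,0,4,0,0,-0.1,0,0,0,8,0,0,-0.11,0,0,0,12,0,0.02,-0.12,0,0,0,16,0,0.02,-0.12,0,0,0,20,0,0.02,-0.12,0,0,0,20,0])

```text
clock: 9.5
tcp_pos: [0.5451, 0.1781, 0.1361]
orientation: [0.0, 0.209, 0.978, -0.001]
wrist_force: [0.3, -2.1, -2.1]
finger_gap: 0.0168
```

```bash
python3 - <<'E'
from h import *
s=get_state();print(s["wrist_force"],s["ft_torque"]);plan([.545,.179,.135],190.6)
E
```

```text
[ 0.28593341 -2.13418122 -2.11004766] [-0.66068326 -0.07576291  0.03531594]
shift cm [0.05 0.08 0.11] turn [ -0.07   0.   -34.76] tcp [0.5451 0.1781 0.1361]
```

Request:
send_rows(series=[0,-0.03,0,0,0,3,0,0,-0.03,0,0,0,6,0])

```text
clock: 9.67
tcp_pos: [0.5451, 0.178, 0.1362]
orientation: [0.0, 0.259, 0.966, -0.0]
wrist_force: [1.5, -2.9, -3.3]
finger_gap: 0.0169
```

```bash
python3 - <<'E'
from h import *
s=get_state();print(s["wrist_force"],s["ft_torque"]);plan([.545,.179,.135],190.6)
i,im=snap("side","s6")
u,v=proj(i,[.545,.179,.11])[0].astype(int)
c=cv2.resize(im[v-30:v+30,u-40:u+40],(400,300),interpolation=cv2.INTER_CUBIC)
j,jm=snap("wrist","w6");k,km=snap("scene","c6")
d=cv2.resize(jm,(400,300))
u,v=proj(k,[.545,.179,.11])[0].astype(int)
e=cv2.resize(km[v-30:v+30,u-40:u+40],(400,300),interpolation=cv2.INTER_CUBIC)
q=cv2.resize(cv2.imread("pics/w5.png"),(400,300))
cv2.imwrite("pics/m6.png",np.vstack([np.hstack([c,e]),np.hstack([d,q])]))
E
```

```text
[ 1.47175342 -2.90522418 -3.27259611] [-0.63252874 -0.20611347  0.31968863]
shift cm [0.06 0.09 0.12] turn [-4.000e-02  2.000e-02 -4.066e+01] tcp [0.5451 0.178  0.1362]
```

View pics/m6.png

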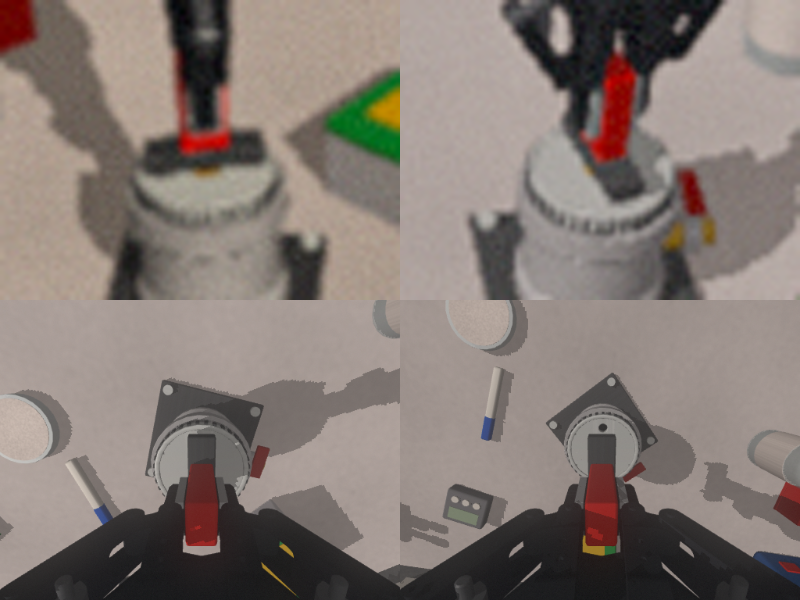

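Request:
send_rows(series=[0,0,0,0,0,2,0,0,0,0,0,0,4,0,0,0,0,0,0,6,0,0,0,0,0,0,8,0])

```text
clock: 10.15
tcp_pos: [0.5448, 0.1781, 0.1362]
orientation: [-0.0, 0.325, 0.946, -0.0]
wrist_force: [0.3, -2.8, -2.0]
finger_gap: 0.0166
```

```bash
cat >t.py <<'E'
from h import *
s=get_state();print(s["wrist_force"],s["ft_torque"]);plan([.545,.179,.135],190.6)
E
python3 t.py
```

```text
[ 0.32867475 -2.76253821 -2.02210372] [-0.69007466 -0.11087912  0.18628525]
shift cm [0.04 0.08 0.12] turn [-3.000e-02 -1.000e-02 -4.859e+01] tcp [0.5448 0.1781 0.1362]
```

Request:
send_rows(series=[0,0,0,0,0,2,0,0,0,0,0,0,4,0,0,0,0,0,0,6,0])

```text
clock: 10.4
tcp_pos: [0.5449, 0.1782, 0.1362]
orientation: [-0.0, 0.374, 0.927, -0.0]
wrist_force: [0.6, -2.3, -3.1]
finger_gap: 0.0172
```

```bash
python3 t.py
```

```text
[ 0.60972892 -2.33388299 -3.08680335] [-0.67366554 -0.06606253  0.20123739]
shift cm [0.05 0.07 0.12] turn [-3.000e-02 -0.000e+00 -5.458e+01] tcp [0.5449 0.1782 0.1362]
```

Request:
send_rows(series=[0,0,0,0,0,2,0,0,0,0,0,0,4,0,0,0,0,0,0,6,0])

```text
clock: 10.65
tcp_pos: [0.5449, 0.1782, 0.1362]
orientation: [0.0, 0.423, 0.906, -0.0]
wrist_force: [0.5, -2.9, -2.0]
finger_gap: 0.0167
```

```bash
python3 t.py
```

```text
[ 0.5148414  -2.85750311 -2.02550946] [-0.72797318 -0.04322103  0.44480007]
shift cm [0.05 0.06 0.12] turn [-2.000e-02 -0.000e+00 -6.059e+01] tcp [0.5449 0.1782 0.1362]
```

Request:
send_rows(series=[0,0,0,0,0,1,0,0,0,0,0,0,2,0,0,0,0,0,0,3,0])

```text
clock: 10.9
tcp_pos: [0.5449, 0.1782, 0.1362]
orientation: [0.0, 0.445, 0.895, -0.0]
wrist_force: [1.1, -4.1, -2.6]
finger_gap: 0.0164
```

```bash
python3 t.py
```

```text
[ 1.087835   -4.11153124 -2.60826061] [-0.95749684 -0.1007395   2.43971335]
shift cm [0.05 0.06 0.12] turn [-4.000e-02  1.000e-02 -6.347e+01] tcp [0.5449 0.1782 0.1362]
```

Request:
send_rows(series=[0,0,0,0,0,1,0,0,0,0,0,0,2,0,0,0,0,0,0,2,0])

```text
clock: 11.15
tcp_pos: [0.5446, 0.1787, 0.1363]
orientation: [-0.0, 0.462, 0.887, 0.0]
wrist_force: [-0.4, -2.2, -1.5]
finger_gap: 0.0171
```

```bash
python3 t.py
```

```text
[-0.37658612 -2.22322115 -1.54849641] [-0.52801146  0.13484613  1.8796769 ]
shift cm [0.   0.05 0.13] turn [ 2.000e-02 -4.000e-02 -6.566e+01] tcp [0.5446 0.1787 0.1363]
```

Request:
send_rows(series=[0,0,0,0,0,-2,0,0,0,0,0,0,-4,0,0,0,0,0,0,-5,0,0,0,0,0,0,-5,0])

```text
clock: 11.48
tcp_pos: [0.545, 0.1788, 0.1364]
orientation: [-0.0, 0.424, 0.906, 0.001]
wrist_force: [0.2, -0.6, -3.1]
finger_gap: 0.0168
```

```bash
python3 t.py
```

```text
[ 0.23737684 -0.56665847 -3.06924755] [ 0.00400559 -0.03077278 -0.02403786]
shift cm [0.02 0.01 0.14] turn [ 9.000e-02 -2.000e-02 -6.076e+01] tcp [0.545  0.1788 0.1364]
```

Free of load. Lift straight out, slowly first.

Request:
send_rows(series=[0,0,-0.4,0,0,0,0,0,0,-0.9,0,0,0,0,0,0,-1.5,0,0,0,0,0,0,-3,0,0,0,0,0,0,-5,0,0,0,0,0,0,-6.3,0,0,0,0,0,0,-6.3,0,0,0,0,0,0,-6.3,0,0,0,0])

```text
clock: 12.15
tcp_pos: [0.5458, 0.1786, 0.2004]
orientation: [0.001, 0.423, 0.906, 0.001]
wrist_force: [-0.4, -0.6, -2.5]
finger_gap: 0.0167
```

```bash
python3 - <<'E'
from h import *
i,im=snap("wrist","w7");p,A=tool();print(p,np.degrees(np.arctan2(A[1,0],A[0,0])))
print("bar end pred",proj(i,[p+A@np.array([.035,y,.0161]) for y in(.011,-.011)]))
print("old-pose tip hole pred", proj(i,[p+A@np.array([.026,0,.097])]))
u,v=260,170;x0=u-80;y0=v-60;print(x0,y0)
cv2.imwrite("pics/w7c.png",cv2.resize(im[y0:y0+120,x0:x0+160],(800,600),interpolation=cv2.INTER_CUBIC))
plan([.4623,-.2131,.2],190.0)
E
```

```text
[0.54501408 0.17838243 0.19927598] 129.9271713067881
bar end pred [[273.08670944 174.28130579]
 [236.28438505 174.29415486]]
old-pose tip hole pred [[255.45639164 162.18348485]]
180 110
shift cm [-24.71 -31.47  -0.09] turn [ 3.000e-02  2.000e-02 -6.007e+01] tcp [0.545  0.1784 0.1993]
```

View pics/w7c.png

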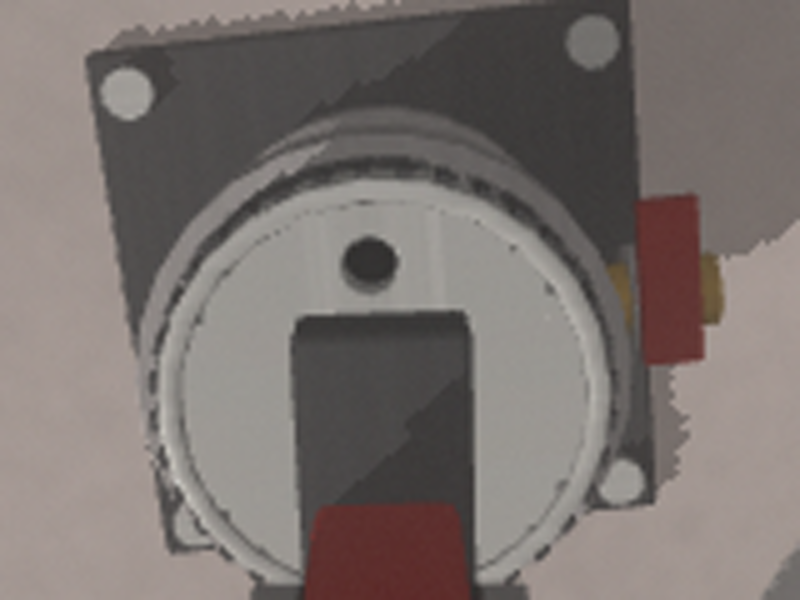

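Request:
send_rows(series=[-24.7,-31.5,0,0,0,-58.5,0,-24.7,-31.5,0,0,0,-58.5,0,-24.7,-31.5,0,0,0,-58.5,0,-24.7,-31.5,0,0,0,-58.5,0,-24.7,-31.5,0,0,0,-58.5,0,-24.7,-31.5,0,0,0,-58.5,0,-24.7,-31.5,0,0,0,-58.5,0,-24.7,-31.5,0,0,0,-58.5,0,-24.7,-31.5,0,0,0,-58.5,0,-24.7,-31.5,0,0,0,-58.5,0])

```text
clock: 13.03
tcp_pos: [0.4657, -0.1916, 0.198]
orientation: [-0.001, -0.076, 0.997, 0.001]
wrist_force: [0.3, 0.2, -3.1]
finger_gap: 0.0169
```

Request:
send_rows(series=[0,0,0,0,0,0,0,0,0,0,0,0,0,0,0,0,0,0,0,0,0,0,0,0,0,0,0,0,0,0,0,0,0,0,0])

```text
clock: 13.45
tcp_pos: [0.4671, -0.1894, 0.1989]
orientation: [-0.0, -0.075, 0.997, 0.0]
wrist_force: [0.4, -0.1, -1.4]
finger_gap: 0.0168
```

```bash
python3 - <<'E'
from h import *
plan([.4618,-.2128,.2],188.3)
E
```

```text
shift cm [ 0.87 -2.23 -0.11] turn [ 0.05 -0.03  0.26] tcp [ 0.4671 -0.1894  0.1989]
```

Request:
send_rows(series=[0.85,-2.2,0,0,0,0.2,0,0.85,-2.2,2,0,0,0.2,0,0.85,-2.2,5,0,0,0.2,0,0.85,-2.2,8,0,0,0.2,0,0.85,-2.2,10.5,0,0,0.2,0,0.85,-2.2,11,0,0,0.2,0,0.85,-2.2,11,0,0,0.2,0,0.85,-2.2,11,0,0,0.2,0])

```text
clock: 14.12
tcp_pos: [0.4625, -0.2134, 0.0901]
orientation: [0.0, -0.073, 0.997, -0.0]
wrist_force: [0.1, -0.9, -2.2]
finger_gap: 0.0168
```

```bash
python3 - <<'E'
from h import *
s=get_state();print(s["wrist_force"],s["ft_torque"]);plan([.4623,-.2131,.0583],188.3)
E
```

```text
[ 0.05648648 -0.91002262 -2.21744466] [ 0.0104733  -0.02967479  0.01758608]
shift cm [0.02 0.03 3.18] turn [-0.02  0.03  0.03] tcp [ 0.4625 -0.2134  0.0901]
```

Request:
send_rows(series=[0,0,0.6,0,0,0,0,0,0,1.2,0,0,0,0,0,0,1.8,0,0,0,0,0,0,2.4,0,0,0,0,0,0,2.9,0,0,0,0,0,0,3.0,0,0,0,0,0,0,3.0,0,0,0,0])

```text
clock: 14.7
tcp_pos: [0.4614, -0.2137, 0.0587]
orientation: [-0.0, -0.072, 0.997, 0.0]
wrist_force: [-0.1, 0.3, -2.6]
finger_gap: 0.0167
```

Request:
send_rows(series=[0,0,0.1,0,0,0,0,0,0,0.2,0,0,0,0,0,0,0.2,0,0,0,0])

```text
clock: 14.95
tcp_pos: [0.4621, -0.2141, 0.0582]
orientation: [0.0, -0.072, 0.997, -0.0]
wrist_force: [-1.4, 1.5, 4.0]
finger_gap: 0.017
```

Request:
send_rows(series=[0,0,0,0,0,0,0.3,0,0,0,0,0,0,0.6,0,0,0,0,0,0,1,0,0,0,0,0,0,1,0,0,0,0,0,0,1,0,0,0,0,0,0,1,0,0,0,0,0,0,1])

```text
clock: 15.53
tcp_pos: [0.4619, -0.2139, 0.0572]
orientation: [0.0, -0.072, 0.997, 0.0]
wrist_force: [0.0, 0.5, 0.3]
finger_gap: 0.0856
```

Request:
send_rows(series=[0,0,-2,0,0,0,1,0,0,-5,0,0,0,1,0,0,-8,0,0,0,1,0,0,-11,0,0,0,1,0,0,-14,0,0,0,1,0,0,-17,0,0,0,1,0,0,-17,0,0,0,1,0,0,-17,0,0,0,1])

```text
clock: 16.2
tcp_pos: [0.463, -0.2147, 0.2292]
orientation: [0.002, -0.072, 0.997, -0.001]
wrist_force: [0.5, -1.0, 0.2]
finger_gap: 0.0853
```

```bash
python3 - <<'E'
from h import *
r=lambda i:cv2.resize(i,(400,300),interpolation=cv2.INTER_CUBIC)
i,w=snap("wrist","w8");u,v=proj(i,[.462,-.213,.06])[0].astype(int)
S,a=snap("scene","a8");D,b=snap("side","b8")
x0=max(u-80,0);y0=max(v-60,0)
cv2.imwrite("pics/m8.png",np.vstack([np.hstack([r(w[y0:y0+120,x0:x0+160]),r(b[225:315,225:345])]),np.hstack([r(a),r(b)])]))
o=cv2.imread("pics/scene0.png");d=cv2.absdiff(o,a).max(2)
for l in("dish","marker","timer","bottle","beaker","tip_box"):
    q=silhouettes("scene",l)[:1];print(l,[(round(k["p"],2),k["box"]) for k in q])
print(get_state()["finger_gap"],tool()[0])
E
```

```text
dish [(0.64, [193.3, 168.1, 29.0, 21.3])]
marker [(0.7, [227.1, 187.0, 26.5, 22.7])]
timer [(0.95, [270.2, 226.4, 35.9, 32.1])]
bottle [(0.57, [312.8, 75.8, 21.8, 48.2])]
beaker [(0.95, [77.3, 264.9, 41.3, 44.1])]
tip_box [(0.75, [312.8, 162.5, 53.2, 47.0])]
0.0854534893387673 [ 0.46151084 -0.21373843  0.22649665]
```

View pics/m8.png

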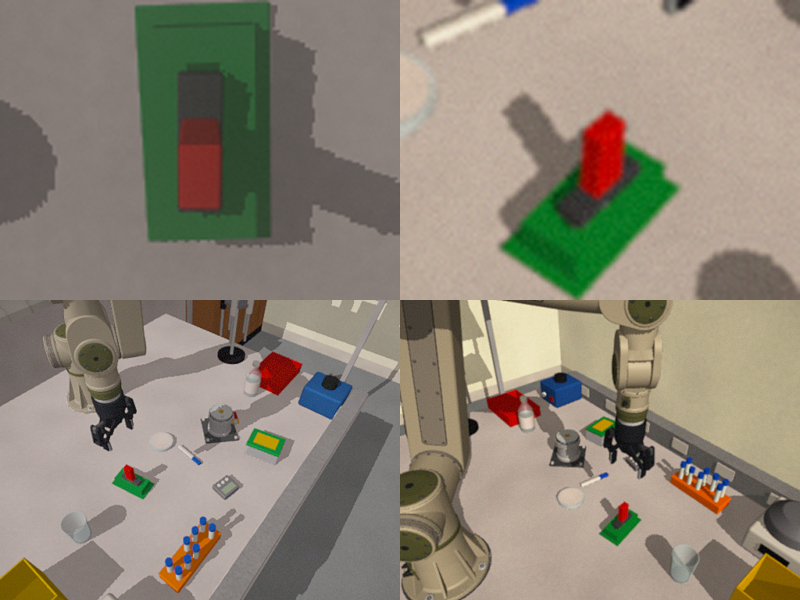

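```bash
python3 -c "
from workcell import *
print(hand_in())"
```

```text
the job is handed in; nothing more can be done
None
```

The lock ring is tightened against its stop and the spanner is back in its green rest. I handed the job in at about 16 s of the 64 s allowed, and no verdict is reported.

- **Tightening:** Both prongs sank about 8 mm into the holes with almost no force. I turned the ring clockwise by roughly 54° (about 0.95 rad). The turning moment was about 0.2–0.3 N m on the way and jumped to 2.4 N m at the end, which I took as the stop. I then backed the spanner off within the prongs' play and lifted it straight out.
- **Return:** The spanner touched down at the same height I had picked it up from. The last pictures show it upright in the rest. I let go and pulled clear to about 0.23 m. In the last scene picture the other items look where they were at the start; I did not measure this for each one.

Three things did not agree exactly:
- **Slip at the stop:** The spanner turned about 2° in the grip at the stop, and I allowed for that when putting it back.
- **Position readings:** They drifted 1–3 mm after fast moves.
- **Ring position:** The "home" result rests on the jump in turning moment and a turn within the expected 0.7–1.1 rad; I had no direct reading of the ring's position.

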